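# Scrape out the bent gasket channel of a capper cover

## Task

Take the scraper stick from its stand and run its steel tip along the bent gasket channel of the cover panel in a slow pass, no faster than about 5 cm a second, from the closed end to the open end, pressing lightly on the channel floor all the way so that both hard lumps are pushed out into the white tray (do not use the fingers on them). The panel has been left at an unknown slope, so feel for the floor and never press hard (stay under about 20 N). Then leave the stick standing in the steel rinse pot, with the pot upright, and leave the jars where they are.

Things in the scene. Friction and masses are not known exactly. Their poses are not given: they have to be found in the camera images.
- cradle: fixed grey cradle with an aluminium cover panel, 200 x 122 mm, carrying a bent steel channel, and a white tray at its +x end. Origin: underside, below the panel's pivot; x along the panel to the tray, y across, z up. The panel is locked at an unknown slope about an axis along y, 40 mm above the origin: up to 0.08 rad either way, not reported. Panel floor: 48 mm above the origin at the pivot
- seam_start (a point): centre of the channel 16 mm from its closed end, at level-panel floor height (true floor up to 7 mm higher or lower). The channel is 24 mm wide between strips 12 mm high, 10 mm wide; closed at -x, open at +x, floor to x = 92 mm; its centre line runs straight from (-90,-9) to (0,9) to (90,-9) mm in the cradle's x, y
- seam_mid1 (a point): centre line 55 mm from the closed end, at the level-panel floor height
- seam_bend (a point): the channel's bend, on the centre line, at the floor height
- seam_mid2 (a point): centre line 42 mm beyond the bend, at the level-panel floor height
- seam_end (a point): centre line 10 mm before the open end, at the level-panel floor height
- tray (a point): middle of the floor of the white tray (105 x 124 mm, walls 30 mm high, fixed to the cradle) below the channel's open end; the tray spans cradle x 65 to 170 mm, the panel overhangs its first part
- stick: scraper stick, 130 mm long, upright, 150 g: round steel tip 18 mm in diameter and 60 mm long, collar 36 mm in diameter at 60 to 66 mm, then a square white handle 24 x 24 mm from 65 to 130 mm. Origin at the bottom centre of the tip, z along the stick to the handle's top, x and y square to the handle's faces
- stick_tip (a point): bottom centre of the stick's tip
- stand: fixed black block 90 x 90 x 75 mm with a 24 mm hole, 65 mm deep, in its top; the stick stands in it, collar on the block's top, tip 15 mm above the table. Origin: centre of the underside
- pot: loose open steel rinse pot, 85 mm high, mouth 84 mm across, wall 4 mm, 0.8 kg, narrowing slightly downwards. Origin: centre of the underside
- lump1: hard, smooth dark lump of old sealing compound, a disc 20 mm in diameter, 9 mm high, in the channel's first leg. Origin: centre of the underside
- lump2: the same, in the channel's second leg just past the bend
- jar_a: closed sauce jar, 68 mm in diameter, 95 mm high, a bystander. Origin: centre of the underside
- jar_b: the same, a bystander
Things that resemble listed ones, but are neither listed nor needed, are in the scene too. There is more than one size of the stick; the job needs the middle-sized.

How it is judged:
By the outcome, as a careful person would: the job done as asked, in the order asked, and still so for the second after the job is handed in, with the robot touching nothing.
It also fails if it takes over 72 s, if anything falls off the work surface, if the arm or the gripper's body presses on something with over 40 N, if the wrist force passes 120 N, or if a joint passes its speed limit or range.

## Robot

A 6-joint arm with a two-finger parallel gripper is mounted at the origin on the work surface. World frame = base frame: x ahead of the robot, y to its left, z up, the work surface at z = 0. Lengths are in mm, angles in rad, forces in N, time in s.
With the tool pointing down it reaches from about 275 to 1000 mm from the base axis. Payload 8.4 kg.
Tool frame: the origin (TCP) lies between the finger pads; the fingertips stand 17 mm ahead of it and the grasp point (between the pads) lies 2 mm behind it; z points along the fingers, y is the line along which they close (so a half turn about z gives the same grasp; the last joint's range is limited). The gripper opens to 85 mm and grips with 20 to 120 N. Pads are 22 mm wide; open, the fingers measure 114 mm over their backs; the gripper's body (76 mm by 85 mm) begins 54 mm behind the grasp point. The pads swing forward as they close: fully open they stand 13 mm farther back than shut.
Start: joints at [-0.002, 0.353, 1.633, -0, 1.155, -0.002], TCP at [625.002, -0, 248.281] pointing down, gripper open.
Joint ranges: [-2.63, 2.63], [-0.92, 2.1], [0.06, 2.66], [-1.3, 4.44], [0, 2.69], [-3.02, 3.02]. Speed limits (rad/s): [2.22, 2.22, 2.79, 3.14, 3.14, 3.14].

## Interface

Orientations are given as [roll, pitch, yaw] about the fixed x, y, z axes, in that order (R = Rz(yaw) Ry(pitch) Rx(roll)).
In Python, from rig import sense, grab_frame, sign_off gives the robot as it stands. The module is installed in compiled form; this text tells all that it offers.
- The arm moves only by the tool send_rows, never from a script. Its argument "moves" is a list that holds one entry, the list of rows, each a list of 7 numbers: the shift along the world's x, y, z in m, then the turn, a rotation vector about the world's x, y, z in rad, then the opening, from -1 (shut) to 1 (fully open). In form: [[[dx, dy, dz, rx, ry, rz, jaw], ...]]. A call has 1 to 10 rows; each row shifts and turns the commanded pose from where the row before left it; what a row does not reach is not made up. A row lasts 1/10 s, in which the tool goes at most 50 mm and 8.59 degrees, less where a joint would pass 70% of its speed; a pose out of reach is approached as far as the arm can. A call with a gripper value outside its range is refused whole. The fingers move at their own pace and stop on an object; "grip_force" is the grip in N (left out, the last holds). Time passes only in rows, so rows that do not move let the fingers close. It gives the time, the measured TCP pose, the force, the opening and the grip force at its end, in the units of the state.
- sense(): the state, without advancing time (a new reading comes with each control period).
- grab_frame(name): name is "scene" or "side" or "wrist"; returns a dict with "img" (384x512x3 uint8, red, green, blue), "mtx" (3x3 intrinsics, pixels), "rvec" (rotation vector, rad) and "tvec" (3), from world to camera coordinates, as OpenCV has them; the wrist camera has in their place "T_tool_cam" (4x4, takes a point from camera to tool coordinates, whose origin is the TCP and whose axes are the flange's). Camera axes: x right, y down, z forward; pixel columns grow to the right and rows downward; lengths in mm; the calibration is good to about 2 mm. A picture is of the moment at which its call begins: read the wrist's pose just before it. There is no depth.
- sign_off(): hands the job in; it is judged then, once.
The state is a dict: "clock": time; "qpos": joint angles; "qvel": joint speeds; "joint_efforts": joint torques, N m; "eef_pos": TCP position; "tcp_rot": TCP orientation; "contact_force": force on the tool from outside, world axes, zero at the start; "wrist_torque": the same for the moment, N m; "opening": opening from 0.0 (shut) to 1.0 (fully open); "grasp_force": force on a finger pad.
Only numpy, scipy, OpenCV 4.12 (cv2) and the standard library are available. Lean on these libraries where they do the work, as an engineer would, in place of code of your own. Each camera call takes 0.05 s, during which the arm holds its last target. There are 200 camera calls.

## Working session

There is one attempt and no reset: what is moved stays moved. The work goes in short steps, Python scripts to look and compute and a tool call to move; the robot and the scene stay as the last step left them, time stands still between calls to the robot, and variables do not carry over. Pictures are saved under pics/ and viewed, at most 10 in all, crops included, and the job is handed in when it is done.

Besides the shell and the picture viewer there is one more tool, called as name([rows], argument=value, ...), one row to a line, values as JSON. send_rows: Moves the arm, as the interface text tells. Its arguments: {"type":"object","properties":{"moves":{"type":"array"},"grip_force":{"type":"number"}},"required":["moves"]}

```bash
mkdir -p pics; python3 - <<'E'
from rig import *
import cv2,numpy as np
s=sense();print({k:np.round(v,3) for k,v in s.items()})
for n in("scene","side"):
    f=grab_frame(n);cv2.imwrite(f"pics/{n}0.png",cv2.resize(f["img"][:,:,::-1],(800,600),interpolation=cv2.INTER_CUBIC))
    np.savez(f"{n}0.npz",**f);print(n,f["mtx"],f["rvec"],f["tvec"])
E
```

```text
{'clock': np.float64(0.0), 'qpos': array([-0.002,  0.354,  1.634,  0.   ,  1.155, -0.002]), 'qvel': array([ 0.001, -0.002,  0.001,  0.   , -0.001,  0.001]), 'joint_efforts': array([-2.0000e-03, -6.0524e+01, -3.4206e+01, -0.0000e+00,  9.0000e-03,
        0.0000e+00]), 'eef_pos': array([6.24570e+02, 7.00000e-03, 2.47587e+02]), 'tcp_rot': array([-3.14 , -0.   ,  1.571]), 'contact_force': array([ 0.516,  0.59 , -0.211]), 'wrist_torque': array([-0.022,  0.037,  0.008]), 'grasp_force': np.float64(0.0), 'opening': np.float64(1.001)}
scene [[418.44251432   0.         249.08465011]
 [  0.         418.44251432 196.75643797]
 [  0.           0.           1.        ]] [ 1.10670167  2.53440789 -0.82932615] [ 386.53061327 -285.5783062  1396.80802398]
side [[449.12859478   0.         253.86633258]
 [  0.         449.12859478 188.11516178]
 [  0.           0.           1.        ]] [ 2.40665347 -0.02300107  0.01515532] [-561.28600774   47.11368677 1176.1797474 ]
```

View pics/scene0.png

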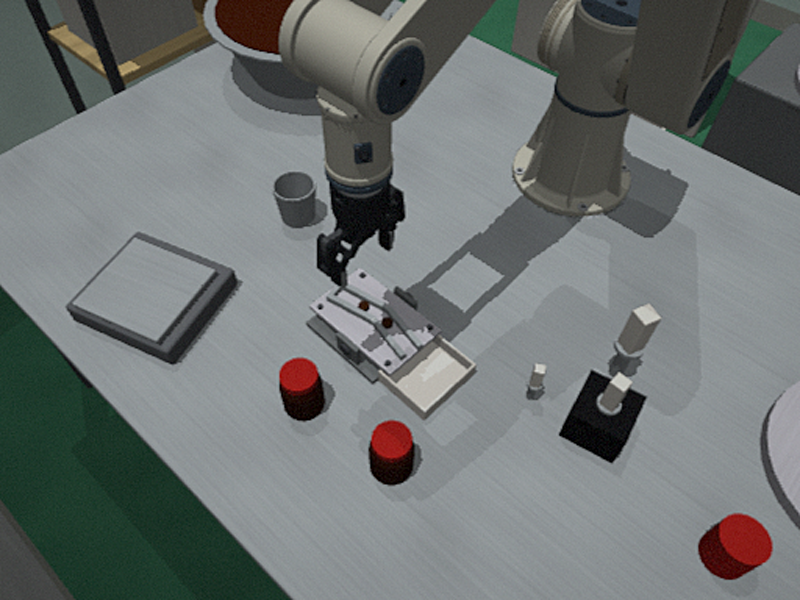

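View pics/side0.png

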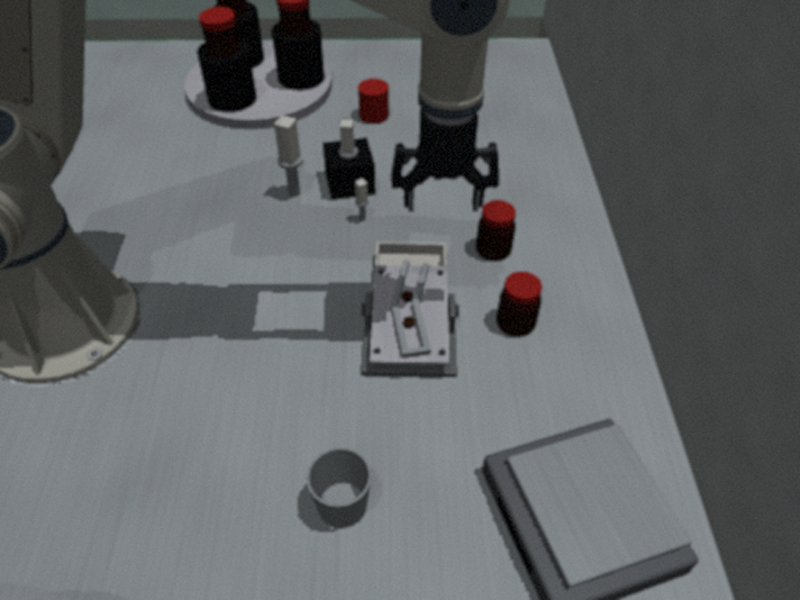

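```bash
cat > h.py <<'E'
import numpy as np,cv2
from scipy.spatial.transform import Rotation as R
C={n:dict(np.load(n+"0.npz")) for n in("scene","side")}
def cam(f):
    Rm=cv2.Rodrigues(f["rvec"])[0];return f["mtx"],Rm,np.ravel(f["tvec"])
def plane(f,uv,z):
    K,Rm,t=cam(f);d=Rm.T@np.linalg.inv(K)@[*uv,1];c=-Rm.T@t
    return c+d*(z-c[2])/d[2]
def proj(f,p):
    return cv2.projectPoints(np.float64(p).reshape(-1,1,3),f["rvec"],f["tvec"],f["mtx"],None)[0][:,0]
def tri(uv1,uv2):
    P=[]
    for n in("scene","side"):
        K,Rm,t=cam(C[n]);P.append(K@np.c_[Rm,t])
    X=cv2.triangulatePoints(P[0],P[1],np.float64(uv1),np.float64(uv2)).ravel();return X[:3]/X[3]
E
python3 - <<'E'
from h import *
from rig import *
def crop(n,x,y):return cv2.resize(C[n]["img"][y:y+90,x:x+120,::-1],(400,300),interpolation=cv2.INTER_CUBIC)
im=np.vstack([np.hstack([crop("scene",190,170),crop("side",205,150)]),np.hstack([crop("side",165,70),crop("side",157,270)])])
cv2.imwrite("pics/c1.png",im)
s=sense();f=grab_frame("wrist");np.savez("wrist0.npz",pos=s["eef_pos"],rot=s["tcp_rot"],**f);print(f["T_tool_cam"],f["mtx"])
cv2.imwrite("pics/w0.png",cv2.resize(f["img"][:,:,::-1],(800,600),interpolation=cv2.INTER_CUBIC))
k=1/1.5625
for nm,a,b in[("pot rim c",(294,187),(339,467)),("stick top",(623,382),(347,124)),("lump1",(364,306),(409,322)),("lump2",(387,322),(407,296)),("jarA top",(299,372),(522,284)),("jarB",(391,437),(499,212))]:
    print(nm,tri(np.array(a)*k,np.array(b)*k))
E
```

```text
[[-2.52999572e-04 -9.62027382e-01 -2.72952839e-01  6.95980907e+01]
 [ 9.99999881e-01 -1.29329563e-04 -4.71073909e-04  9.05973789e-01]
 [ 4.17885128e-04 -2.72952925e-01  9.62027300e-01 -1.25472903e+02]
 [ 0.00000000e+00  0.00000000e+00  0.00000000e+00  1.00000000e+00]] [[292.33361226   0.         253.81159541]
 [  0.         292.33361226 195.1301072 ]
 [  0.           0.           1.        ]]
pot rim c [ 482.30013106 -324.67462091   87.05872972]
stick top [473.03325518 361.07022803 141.21380197]
lump1 [579.06908866 -51.39441159  50.37583788]
lump2 [577.74840123   1.6877254   52.92042819]
jarA top [758.53378106 -13.34731088  94.67877195]
jarB [742.35007489 160.96204073  92.97698943]
```

View pics/c1.png

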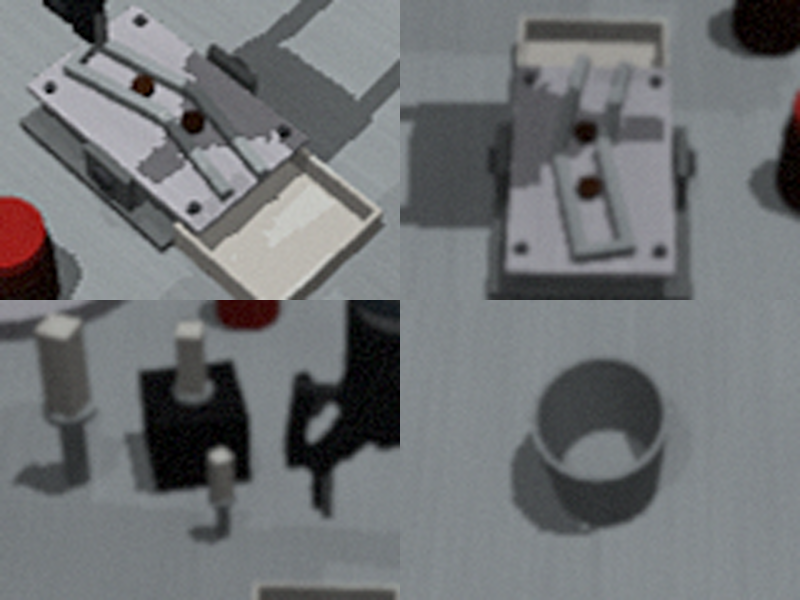

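View pics/w0.png

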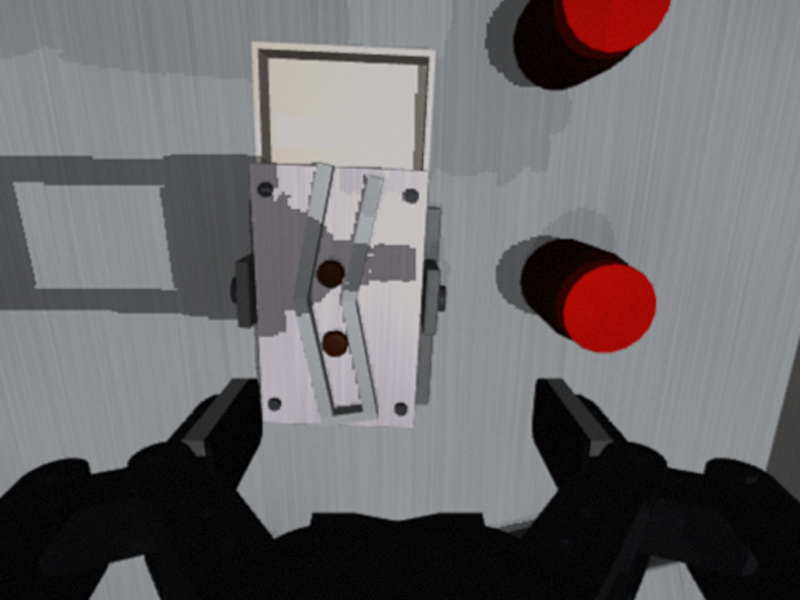

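```bash
cat > fit.py <<'E'
from h import *
from scipy.optimize import least_squares
W=dict(np.load("wrist0.npz"))
T=np.eye(4);T[:3,:3]=R.from_euler("xyz",W["rot"]).as_matrix();T[:3,3]=W["pos"]
M=np.linalg.inv(T@W["T_tool_cam"])
C["wrist"]=dict(mtx=W["mtx"],rvec=cv2.Rodrigues(M[:3,:3])[0],tvec=M[:3,3],img=W["img"])
def px(l,s,o=(0,0)):return (np.array(l,float)+.5)/s-.5+np.array(o)
cor=np.array([(100,61,48),(100,-61,48),(-100,-61,48),(-100,61,48)],float)
obs={"wrist":px([(250,164),(429,171),(413,428),(261,423)],1.5625),
"scene":px([(310,150),(192,232),(28,88),(137,8)],10/3,(190,170)),
"side":px([(110,68),(275,70),(277,273),(106,270)],10/3,(205,150))}
def place(p,q):
    x,y,yaw,s=p[:4];q=np.array(q,float);piv=np.array([0,0,40])
    q=R.from_euler("y",s).apply(q-piv)+piv
    return R.from_euler("z",yaw).apply(q)+[x,y,0]
if __name__=="__main__":
    def res(p,ns):return np.concatenate([(proj(C[n],place(p,cor))-obs[n]).ravel() for n in ns])
    for ns in(["wrist"],["scene","side"],["wrist","scene","side"]):
        r=least_squares(res,[580,-10,1.57,0],args=(ns,),x_scale=[1,1,.01,.01]);print(ns,r.x.round(4),np.abs(r.fun).max().round(2),r.cost.round(2))
        print("sd",np.sqrt(np.diag(np.linalg.inv(r.jac.T@r.jac))).round(4))
    print(r.fun.reshape(-1,4,2).round(1))
E
python3 fit.py
python3 - <<'E'
from fit import *
# wrist lumps
for uv in[(330,273),(335,343)]:print("lump",plane(C["wrist"],px([uv],1.5625)[0],57))
# stand top corners, z=75, side crop offset (165,70): tile2 local
for uv in[(138,72),(236,62),(248,130),(155,137)]:print("standtop",plane(C["side"],px([uv],10/3,(165,70))[0],75))
for uv in[(175,28),(190,21),(205,27),(191,33)]:print("sticktop",plane(C["side"],px([uv],10/3,(165,70))[0],140))
print("sticktop? 140 in scene",plane(C["scene"],px([(623,382)],1.5625)[0],140))
print("pot side",plane(C["side"],px([(601,418)],10/3,(157-120,270-0-90))[0],85))
print("pot scene",plane(C["scene"],px([(294,187)],1.5625)[0],85))
im=lambda x,y,w:cv2.resize(C["scene"]["img"][y:y+w*3//4,x:x+w,::-1],(400,300),interpolation=cv2.INTER_CUBIC)
s2=cv2.resize(C["side"]["img"][85:130,190:250,::-1],(400,300),interpolation=cv2.INTER_CUBIC)
cv2.imwrite("pics/c2.png",np.vstack([np.hstack([im(350,230,80),s2]),np.hstack([im(160,95,60),im(330,190,120)])]))
E
```

```text
['wrist'] [ 5.817165e+02 -2.456960e+01  1.525800e+00 -2.440000e-02] 0.73 0.88
sd [0.5773 0.6172 0.0052 0.0164]
['scene', 'side'] [ 5.835612e+02 -2.370970e+01  1.516400e+00 -2.260000e-02] 3.22 14.37
sd [0.9581 1.1021 0.0086 0.0153]
['wrist', 'scene', 'side'] [ 5.821647e+02 -2.437380e+01  1.524100e+00 -2.100000e-02] 3.45 17.24
sd [0.4929 0.5196 0.0044 0.011 ]
[[[-0.  -1. ]
  [ 0.8  0.1]
  [ 0.3  0.8]
  [ 0.6 -0.1]]

 [[-0.2 -3.4]
  [ 2.   0.2]
  [-0.8 -1.5]
  [-0.5 -1.8]]

 [[ 2.4 -1. ]
  [-1.4 -0.6]
  [-0.3 -0.2]
  [-0.3 -0.5]]]
lump [577.92821852   3.500635    57.        ]
lump [579.49739037 -49.06249924  57.        ]
standtop [421.1095217  393.20277567  75.        ]
standtop [512.05213249 407.56806435  75.        ]
standtop [523.41827945 305.17332437  75.        ]
standtop [441.02976048 296.45438318  75.        ]
sticktop [459.96777055 367.53767325 140.        ]
sticktop [472.95797382 378.15360632 140.        ]
sticktop [486.50619438 368.69815962 140.        ]
sticktop [474.34174484 359.69182826 140.        ]
sticktop? 140 in scene [469.20397481 360.92603736 140.        ]
pot side [ 480.32637124 -335.93661806   85.        ]
pot scene [ 483.83467915 -327.75998173   85.        ]
```

View pics/c2.png

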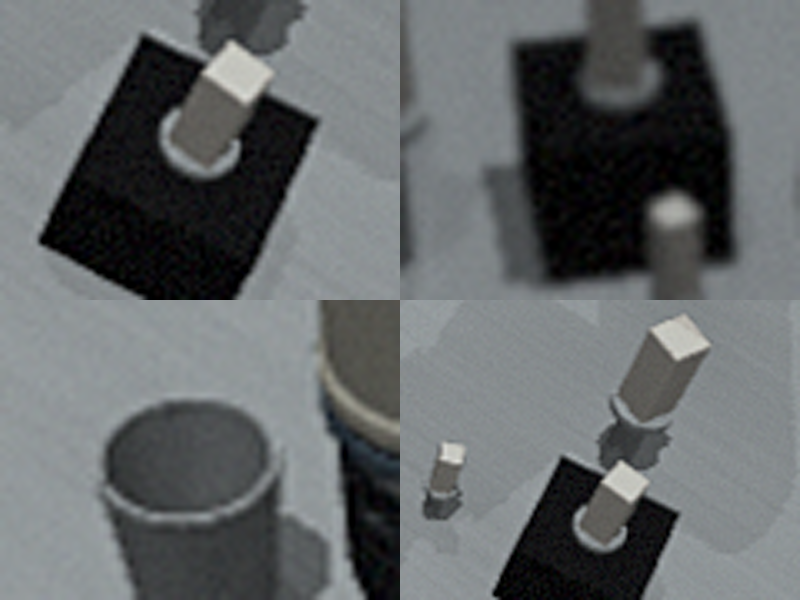

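```bash
python3 - <<'E'
from fit import *
k=lambda l:px(l,5,(350,230))
P=np.array([plane(C["scene"],q,145) for q in k([(233,40),(273,72),(245,104),(205,77)])]);print(P.round(1),P.mean(0))
d=np.diff(np.vstack([P,P[:1]]),axis=0);print(np.degrees(np.arctan2(d[:,1],d[:,0])),np.linalg.norm(d,axis=1))
print("bigstick base",plane(C["side"],px([(293,192)],1.5625)[0],0),"top",tri(px([(644,316)],1.5625)[0],px([(287,122)],1.5625)[0]))
print("small",plane(C["side"],px([(362,218)],1.5625)[0],0))
E
```

```text
[[461.2 348.5 145. ]
 [463.5 370.2 145. ]
 [486.1 369.5 145. ]
 [486.3 349.4 145. ]] [474.26471928 359.38280272 145.        ]
[  83.90150136   -1.75158711  -89.56357499 -177.9972847 ] [21.81854589 22.6565382  20.12482456 25.13255289]
bigstick base [360.06777003 333.5345348    0.        ] top [367.89751722 327.6385125  167.82307315]
small [499.22350151 253.48104509   0.        ]
```

send_rows([
  [[-0.017,0.041,0.004,0,0,0,1],[-0.017,0.041,0.004,0,0,0,1],[-0.017,0.041,0.004,0,0,0,1],[-0.017,0.041,0.004,0,0,0,1],[-0.017,0.041,0.004,0,0,0,1],[-0.017,0.041,0,0,0,0,1],[-0.017,0.041,0,0,0,0,1],[-0.017,0.041,0,0,0,0,1],[-0.015,0.032,0,0,0,0,1],[0,0,0,0,0,0,1]],
])

```text
clock: 1.15
eef_pos: [472.1, 363.4, 268.0]
tcp_rot: [-3.141, -0.001, 1.574]
contact_force: [1.5, -0.6, -0.6]
opening: 0.997
grasp_force: 0.0
```

```bash
python3 - <<'E'
from fit import *
from rig import *
s=sense();f=grab_frame("wrist");np.savez("wrist1.npz",pos=s["eef_pos"],rot=s["tcp_rot"],**f)
cw=C["wrist"]["img"][15:285,150:290,::-1]  # 140x270
b=cv2.resize(cw,(308,594),interpolation=cv2.INTER_CUBIC)
b2=cv2.resize(f["img"][75:285,175:355,::-1],(492,574),interpolation=cv2.INTER_CUBIC)
im=np.zeros((594,800,3),np.uint8);im[:,:308]=b;im[:574,308:]=b2
cv2.imwrite("pics/c3.png",im)
E
```

```text
(no output)
```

View pics/c3.png

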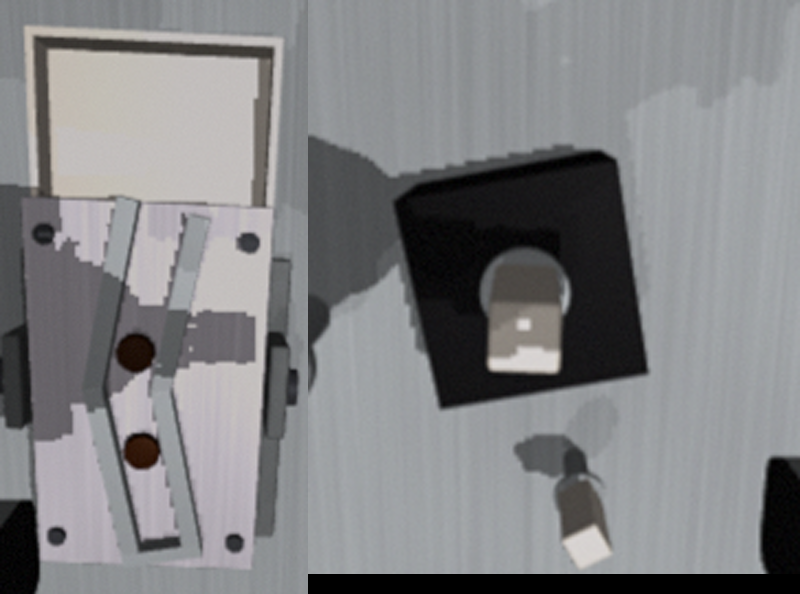

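```bash
python3 - <<'E'
from fit import *
a=np.cos(np.arctan(.2))
b=np.array([(0,9+22/a,60),(0,9+12/a,60),(0,9-12/a,60),(0,9-22/a,60)])
ob=px([(85,385),(107,385),(152,383),(172,380)],2.2,(150,15))
oc=px([(23,199),(272,208),(250,569),(40,561)],2.2,(150,15))
n=[a,-.2*a];q=lambda s,o:(s*n[0]+o*.2*a,9-s*.2*a+o*a,60)
def res(p):
    c=cor.copy();c[:,0]+=p[4]
    return np.r_[(proj(C["wrist"],place(p,c))-oc).ravel(),(proj(C["wrist"],place(p,b))-ob).ravel(),(proj(C["scene"],place(p,c))-obs["scene"]).ravel()*.3,(proj(C["side"],place(p,c))-obs["side"]).ravel()*.3]
r=least_squares(res,[582,-24,1.525,0,0],x_scale=[1,1,.01,.01,1]);print(r.x.round(4),r.fun.reshape(-1,2).round(1).tolist())
p=r.x
print("open ends obs",px([(117,197),(139,200),(184,213),(209,216)],2.2,(150,15)).round(1).tolist(),"pred s=92",proj(C["wrist"],place(p,[q(92,22),q(92,12),q(92,-12),q(92,-22)])).round(1).tolist())
W1=dict(np.load("wrist1.npz"));T=np.eye(4);T[:3,:3]=R.from_euler("xyz",W1["rot"]).as_matrix();T[:3,3]=W1["pos"];M=np.linalg.inv(T@W1["T_tool_cam"])
f=dict(mtx=W1["mtx"],rvec=cv2.Rodrigues(M[:3,:3])[0],tvec=M[:3,3])
P=np.array([plane(f,u,145) for u in px([(182,302),(253,302),(252,373),(180,371)],492/180,(175,75))]);print("stick",P.round(1).tolist(),P.mean(0).round(1))
print("collar",plane(f,px([(217,291)],492/180,(175,75))[0],81).round(1))
S=np.array([plane(f,u,75) for u in px([(86,202),(308,158),(340,372),(133,408)],492/180,(175,75))]);print("stand",S.round(1).tolist(),S.mean(0))
Ri=R.from_euler("z",-p[2])
print("lumps cradle",Ri.apply(np.array([plane(C["wrist"],u,57) for u in px([(136,352),(141,451)],2.2,(150,15))])-[p[0],p[1],0]).round(1).tolist())
E
```

```text
[ 5.830176e+02 -1.179180e+01  1.529000e+00 -3.510000e-02 -1.290360e+01] [[-0.8, -0.7], [1.7, 0.2], [1.7, 0.4], [0.6, 0.4], [-1.0, -1.6], [-1.8, -1.2], [-0.1, 0.6], [0.0, 2.3], [-0.1, -1.2], [0.6, -0.0], [-0.3, -0.3], [-0.2, -0.4], [0.7, -0.3], [-0.4, -0.3], [-0.0, 0.1], [0.0, 0.1]]
open ends obs [[202.9, 104.3], [212.9, 105.6], [233.4, 111.5], [244.7, 112.9]] pred s=92 [[203.5, 99.0], [213.2, 101.5], [236.4, 107.3], [246.0, 109.7]]
stick [[461.7, 371.7, 145.0], [484.5, 371.7, 145.0], [484.5, 347.8, 145.0], [460.9, 348.4, 145.0]] [472.9 359.9 145. ]
collar [473.  360.5  81. ]
stand [[420.9, 395.1, 75.0], [508.3, 412.5, 75.0], [524.8, 324.4, 75.0], [437.4, 307.8, 75.0]] [472.84416855 359.94204026  75.        ]
lumps cradle [[14.9, 5.1, 57.0], [-37.9, 2.4, 57.0]]
```

send_rows([
  [[0.001,-0.0033,-0.035,0,0,0,1],[0,0,-0.035,0,0,0,1],[0,0,-0.035,0,0,0,1],[0,0,-0.03,0,0,0,1],[0,0,-0.02,0,0,0,1],[0,0,0,0,0,0,1],[0,0,0,0,0,0,-1],[0,0,0,0,0,0,-1],[0,0,0,0,0,0,-1],[0,0,0,0,0,0,-1]],
], grip_force=60)

```text
clock: 2.2
eef_pos: [475.4, 357.0, 114.4]
tcp_rot: [3.14, -0.001, 1.571]
contact_force: [-1.9, -0.4, 1.8]
opening: 0.329
grasp_force: 1.2
```

```bash
cat > fit2.py <<'E'
from fit import *
a=np.cos(np.arctan(.2))
b=np.array([(0,9+22/a,60),(0,9+12/a,60),(0,9-12/a,60),(0,9-22/a,60)])
q=lambda s,o:(s*a+o*.2*a,9-s*.2*a+o*a,60)
b=np.vstack([b,[q(91.8,22),q(91.8,12),q(91.8,-12),q(91.8,-22)]])
ob=px([(85,385),(107,385),(152,383),(172,380),(117,197),(139,200),(184,213),(209,216)],2.2,(150,15))
oc=px([(23,199),(272,208),(250,569),(40,561)],2.2,(150,15))
c=cor.copy();c[:,0]-=8
def res(p,w):
    return np.r_[(proj(C["wrist"],place(p,c))-oc).ravel(),(proj(C["wrist"],place(p,b))-ob).ravel(),(proj(C["scene"],place(p,c))-obs["scene"]).ravel()*w,(proj(C["side"],place(p,c))-obs["side"]).ravel()*w]
def path(p,s): # s: distance from the closed end on the centre line
    L=90/a;d=s-L;xy=np.array([d*a,9-abs(d)*.2*a,48]);return place(p,xy)
if __name__=="__main__":
    for w in(0,.3):
        r=least_squares(res,[582,-16,1.525,0],x_scale=[1,1,.01,.01],loss="soft_l1",args=(w,));p=r.x;print(p.round(4),res(p,1).reshape(-1,2).round(1).tolist())
        for s in(14,16,55,91.78,133.8,173.6,185):print(s,path(p,s).round(1))
        Ri=R.from_euler("z",-p[2]);L=Ri.apply(np.array([plane(C["wrist"],u,57) for u in px([(136,352),(141,451)],2.2,(150,15))])-[p[0],p[1],0]);print(L.round(1).tolist(),"centreline y",9-.2*abs(L[:,0]))
    np.save("p.npy",p)
E
python3 fit2.py
```

```text
[ 5.825116e+02 -1.543900e+01  1.532400e+00 -1.700000e-02] [[-1.0, -1.9], [1.1, -1.4], [1.8, 0.3], [0.1, 0.5], [-1.3, 1.4], [-2.1, 1.7], [-0.5, 3.4], [-0.4, 5.1], [0.2, -1.6], [-0.2, -0.6], [2.4, -0.8], [0.5, 0.2], [0.1, -3.4], [2.6, 0.5], [-0.6, -1.1], [-0.6, -1.6], [2.1, -1.0], [-1.8, -0.9], [0.0, -0.8], [0.1, -0.7]]
14 [585.8 -92.   46.7]
16 [585.5 -90.   46.7]
55 [579.3 -51.5  47.4]
91.78 [573.5 -15.2  48. ]
133.8 [583.3  25.6  48.7]
173.6 [592.6  64.3  49.4]
185 [595.3  75.4  49.6]
[[18.6, 4.7, 57.0], [-34.2, 2.2, 57.0]] centreline y [5.28774065 2.15849312]
[ 5.825167e+02 -1.544310e+01  1.532000e+00 -1.790000e-02] [[-1.0, -1.9], [1.1, -1.4], [1.8, 0.2], [0.1, 0.5], [-1.3, 1.4], [-2.1, 1.7], [-0.4, 3.4], [-0.4, 5.2], [0.2, -1.6], [-0.1, -0.6], [2.4, -0.7], [0.6, 0.3], [0.1, -3.4], [2.6, 0.5], [-0.6, -1.1], [-0.6, -1.6], [2.1, -1.0], [-1.7, -0.9], [0.0, -0.7], [0.1, -0.7]]
14 [585.8 -92.   46.6]
16 [585.5 -90.1  46.7]
55 [579.3 -51.6  47.4]
91.78 [573.5 -15.2  48. ]
133.8 [583.4  25.6  48.7]
173.6 [592.7  64.3  49.4]
185 [595.3  75.4  49.6]
[[18.6, 4.7, 57.0], [-34.2, 2.2, 57.0]] centreline y [5.28735323 2.15908856]
```

send_rows([
  [[0,0,0,0,0,0,-1],[0,0,0,0,0,0,-1],[0,0,0,0,0,0,-1]],
], grip_force=60)

```text
clock: 2.5
eef_pos: [475.3, 357.0, 114.3]
tcp_rot: [3.141, -0.001, 1.571]
contact_force: [-1.1, -2.4, 5.1]
opening: 0.279
grasp_force: 59.3
```

send_rows([
  [[0,0,0.01,0,0,0,-1],[0,0,0.015,0,0,0,-1],[0,0,0.02,0,0,0,-1],[0,0,0.025,0,0,0,-1],[0,0,0.03,0,0,0,-1],[0,0,0.03,0,0,0,-1],[0.01,-0.04,0,0,0,0,-1],[0.01,-0.04,0,0,0,0,-1],[0.01,-0.04,0,0,0,0,-1],[0.01,-0.04,0,0,0,0,-1]],
])

```text
clock: 3.5
eef_pos: [515.2, 195.4, 244.8]
tcp_rot: [3.14, -0.001, 1.571]
contact_force: [1.1, -0.6, -1.8]
opening: 0.269
grasp_force: 59.0
```

send_rows([
  [[0.01,-0.04,0,0,0,0,-1],[0.01,-0.04,0,0,0,0,-1],[0.01,-0.04,0,0,0,0,-1],[0.01,-0.04,0,0,0,0,-1],[0.01,-0.04,0,0,0,0,-1],[0.01,-0.04,-0.02,0,0,0,-1],[0.01,-0.035,-0.025,0,0,0,-1],[0,-0.015,-0.02,0,0,0,-1],[0,0,0,0,0,0,-1],[0,0,0,0,0,0,-1]],
])

```text
clock: 4.5
eef_pos: [585.0, -93.2, 179.1]
tcp_rot: [-3.142, -0.0, 1.57]
contact_force: [-0.4, -0.6, -0.4]
opening: 0.276
grasp_force: 58.9
```

```bash
python3 - <<'E'
from fit2 import *
from rig import *
s=sense();print(s["eef_pos"],s["tcp_rot"],s["contact_force"],s["wrist_torque"])
t=[]
for n,(x,y) in(("scene",(190,140)),("side",(205,130))):
    f=grab_frame(n);np.savez(n+"2.npz",**f);t.append(cv2.resize(f["img"][y:y+120,x:x+80,::-1],(400,600),interpolation=cv2.INTER_CUBIC))
s=sense();f=grab_frame("wrist");np.savez("wrist2.npz",pos=s["eef_pos"],rot=s["tcp_rot"],**f)
cv2.imwrite("pics/c4.png",np.hstack(t))
E
```

```text
[585.00567726 -93.2369272  179.11364462] [-3.14159080e+00 -3.09178831e-04  1.56989908e+00] [-0.3518111  -0.57103603 -0.40590566] [0.01561334 0.01521005 0.01884516]
```

View pics/c4.png

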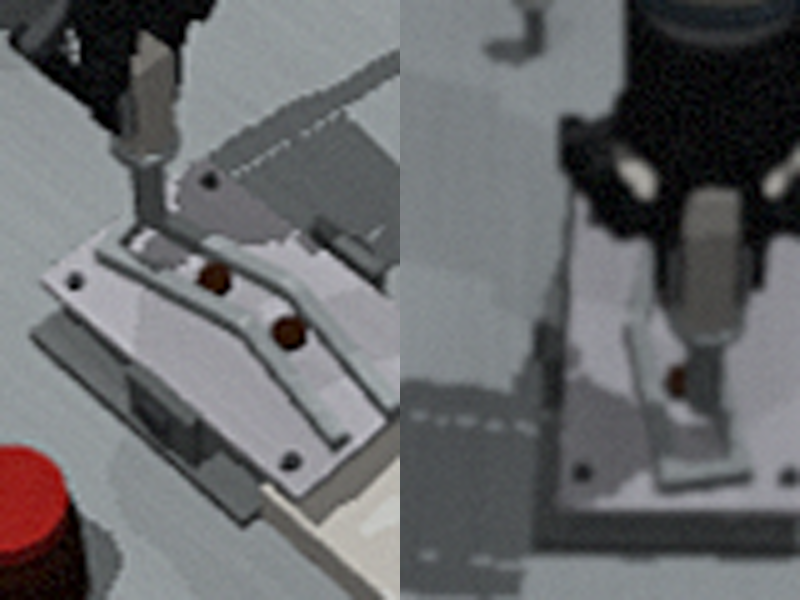

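```bash
python3 - <<'E'
from fit2 import *
p=np.load("p.npy")
k=lambda u,o:px([u],5,o)[0]
S=lambda u:k(u,(190,140)); D=lambda u:k(u,(205,130))
print("tip",tri(S((151,229)),D((311,443))),"collar",tri(S((146,143)),D((307,318))))
tip=np.array([[585,-90,81]]);print("pred tip px scene",(proj(C["scene"],tip)-[190,140])*5,"side",(proj(C["side"],tip)-[205,130])*5)
# strip inner corners at closed end bend etc. check on scene and side: bend vertices and lumps
v=place(p,b)
print((proj(C["scene"],v)-[190,140])*5,(proj(C["side"],v)-[205,130])*5)
E
```

```text
tip [586.95345276 -96.78784477  61.22588371] collar [586.56240844 -89.66036349 141.30427242]
pred tip px scene [[151.90364873 212.45611272]] side [[298.74513404 400.75791165]]
[[299.30393709 276.11457212]
 [285.72104619 287.0159832 ]
 [252.68816414 313.52764621]
 [238.74052632 324.72179733]
 [404.43932173 400.69934728]
 [388.38089161 409.87767532]
 [349.43130472 432.13963263]
 [333.02939393 441.51427988]] [[224.99460673 312.12137997]
 [245.23137896 312.45484717]
 [293.81253415 313.25538105]
 [314.06005975 313.58902544]
 [264.69915024 177.79767177]
 [283.12755623 180.75522391]
 [327.5295001  187.88123712]
 [346.10308257 190.86208846]]
```

send_rows([
  [[0,0,-0.006,0,0,0,-1],[0,0,-0.006,0,0,0,-1],[0,0,-0.006,0,0,0,-1],[0,0,-0.003,0,0,0,-1],[0,0,-0.002,0,0,0,-1],[0,0,-0.002,0,0,0,-1],[0,0,-0.001,0,0,0,-1],[0,0,-0.001,0,0,0,-1],[0,0,-0.001,0,0,0,-1],[0,0,0,0,0,0,-1]],
])

```text
clock: 5.65
eef_pos: [585.0, -93.3, 150.2]
tcp_rot: [-3.142, -0.0, 1.571]
contact_force: [0.3, -0.5, -0.7]
opening: 0.27
grasp_force: 58.9
```

send_rows([
  [[0,0,-0.001,0,0,0,-1],[0,0,-0.001,0,0,0,-1],[0,0,-0.0005,0,0,0,-1],[0,0,-0.0005,0,0,0,-1],[0,0,0,0,0,0,-1]],
])

```text
clock: 6.15
eef_pos: [585.0, -93.3, 147.2]
tcp_rot: [-3.141, -0.0, 1.571]
contact_force: [-0.3, -0.1, -1.9]
opening: 0.272
grasp_force: 58.9
```

send_rows([
  [[0,0,-0.0005,0,0,0,-1],[0,0,-0.0005,0,0,0,-1],[0,0,-0.0005,0,0,0,-1],[0,0,0,0,0,0,-1]],
])

```text
clock: 6.55
eef_pos: [585.0, -93.3, 145.7]
tcp_rot: [-3.141, -0.0, 1.571]
contact_force: [-0.5, 0.9, -0.7]
opening: 0.274
grasp_force: 58.9
```

send_rows([
  [[0,0,-0.0005,0,0,0,-1],[0,0,-0.0005,0,0,0,-1],[0,0,-0.0005,0,0,0,-1],[0,0,0,0,0,0,-1]],
])

```text
clock: 6.95
eef_pos: [585.2, -93.4, 145.2]
tcp_rot: [3.141, 0.0, 1.571]
contact_force: [-2.2, 0.4, 7.6]
opening: 0.271
grasp_force: 60.2
```

send_rows([
  [[-0.0003,0.002,5e-05,0,0,0,-1],[-0.00055,0.00345,9e-05,0,0,0,-1],[-0.00055,0.00345,9e-05,0,0,0,-1],[-0.00055,0.00345,9e-05,0,0,0,-1],[-0.00055,0.00345,9e-05,0,0,0,-1]],
])

```text
clock: 7.45
eef_pos: [583.7, -78.1, 145.6]
tcp_rot: [3.139, 0.002, 1.571]
contact_force: [1.2, -4.5, 6.1]
opening: 0.273
grasp_force: 59.8
```

send_rows([
  [[-0.00055,0.00345,8e-05,0,0,0,-1],[-0.00055,0.00345,8e-05,0,0,0,-1],[-0.00055,0.00345,8e-05,0,0,0,-1],[-0.00055,0.00345,8e-05,0,0,0,-1],[-0.00055,0.00345,8e-05,0,0,0,-1],[-0.00055,0.00345,8e-05,0,0,0,-1]],
])

```text
clock: 8.05
eef_pos: [580.5, -57.5, 146.3]
tcp_rot: [3.138, 0.002, 1.571]
contact_force: [0.4, -6.5, 7.2]
opening: 0.277
grasp_force: 60.0
```

send_rows([
  [[-0.00055,0.00345,0.0001,0,0,0,-1],[-0.00055,0.00345,0.0001,0,0,0,-1],[-0.00055,0.00345,0.0001,0,0,0,-1],[-0.00055,0.00345,0.0001,0,0,0,-1],[-0.00055,0.00345,0.0001,0,0,0,-1],[-0.00055,0.00345,0.0001,0,0,0,-1]],
])

```text
clock: 8.65
eef_pos: [577.3, -36.8, 146.9]
tcp_rot: [3.138, 0.002, 1.571]
contact_force: [0.5, -6.4, 7.4]
opening: 0.273
grasp_force: 60.0
```

send_rows([
  [[-0.00055,0.00345,0.0001,0,0,0,-1],[-0.00055,0.00345,0.0001,0,0,0,-1],[-0.00055,0.00345,0.0001,0,0,0,-1],[-0.00055,0.00345,0.0001,0,0,0,-1]],
])

```text
clock: 9.05
eef_pos: [575.1, -23.1, 147.3]
tcp_rot: [3.138, 0.002, 1.571]
contact_force: [1.1, -6.0, 7.4]
opening: 0.275
grasp_force: 60.0
```

send_rows([
  [[-0.00075,0.0032,0.0001,0,0,0,-1],[0.0001,0.0033,0.0001,0,0,0,-1],[0.0008,0.0033,0.0001,0,0,0,-1],[0.0008,0.0033,0.0001,0,0,0,-1]],
])

```text
clock: 9.45
eef_pos: [575.3, -10.1, 147.7]
tcp_rot: [3.14, 0.002, 1.572]
contact_force: [-3.4, -9.7, 11.2]
opening: 0.268
grasp_force: 60.4
```

send_rows([
  [[0.0008,0.0033,0.00015,0,0,0,-1],[0.0008,0.0033,0.00015,0,0,0,-1],[0.0008,0.0033,0.00015,0,0,0,-1],[0.0008,0.0033,0.00015,0,0,0,-1]],
])

```text
clock: 9.85
eef_pos: [578.2, 3.2, 148.0]
tcp_rot: [3.141, 0.002, 1.571]
contact_force: [-1.5, -6.5, 8.0]
opening: 0.274
grasp_force: 59.9
```

send_rows([
  [[0.0008,0.0033,0.0001,0,0,0,-1],[0.0008,0.0033,0.0001,0,0,0,-1],[0.0008,0.0033,0.0001,0,0,0,-1],[0.0008,0.0033,0.0001,0,0,0,-1],[0.0008,0.0033,0.0001,0,0,0,-1],[0.0008,0.0033,0.0001,0,0,0,-1]],
])

```text
clock: 10.45
eef_pos: [583.0, 22.9, 148.6]
tcp_rot: [3.141, 0.002, 1.572]
contact_force: [-1.4, -6.9, 8.6]
opening: 0.275
grasp_force: 60.0
```

send_rows([
  [[0.0008,0.0033,0.0001,0,0,0,-1],[0.0008,0.0033,0.0001,0,0,0,-1],[0.0008,0.0033,0.0001,0,0,0,-1],[0.0008,0.0033,0.0001,0,0,0,-1],[0.0008,0.0033,0.0001,0,0,0,-1],[0.0008,0.0033,0.0001,0,0,0,-1]],
])

```text
clock: 11.05
eef_pos: [587.8, 42.7, 149.2]
tcp_rot: [3.141, 0.002, 1.572]
contact_force: [-2.1, -7.1, 8.6]
opening: 0.267
grasp_force: 60.0
```

send_rows([
  [[0.0008,0.0033,0.0001,0,0,0,-1],[0.0008,0.0033,0.0001,0,0,0,-1],[0.0008,0.0033,0.0001,0,0,0,-1],[0.0008,0.0033,0.0001,0,0,0,-1],[0.0008,0.0033,0.0001,0,0,0,-1]],
])

```text
clock: 11.55
eef_pos: [591.8, 59.1, 149.7]
tcp_rot: [3.141, 0.002, 1.571]
contact_force: [-2.2, -7.7, 8.8]
opening: 0.272
grasp_force: 60.1
```

send_rows([
  [[0.0008,0.0033,0.0001,0,0,0,-1],[0.0008,0.0033,0.0001,0,0,0,-1],[0.0008,0.0033,0.0001,0,0,0,-1],[0.0006,0.0025,0.0001,0,0,0,-1],[0,0,0,0,0,0,-1]],
])

```text
clock: 12.05
eef_pos: [594.8, 72.8, 150.0]
tcp_rot: [3.141, -0.0, 1.571]
contact_force: [-1.4, -0.1, 7.5]
opening: 0.27
grasp_force: 59.9
```

```bash
python3 - <<'E'
from fit2 import *
from rig import *
s=sense();print(s["eef_pos"],s["contact_force"])
f=grab_frame("wrist");g=grab_frame("scene")
a=cv2.resize(f["img"][60:360,106:406,::-1],(400,400),interpolation=cv2.INTER_CUBIC)
b=cv2.resize(g["img"][175:275,200:300,::-1],(400,400),interpolation=cv2.INTER_CUBIC)
cv2.imwrite("pics/c5.png",np.hstack([a,b]))
E
```

```text
[594.842266    72.82692615 150.01393528] [-1.37111694 -0.14227111  7.47618437]
```

View pics/c5.png

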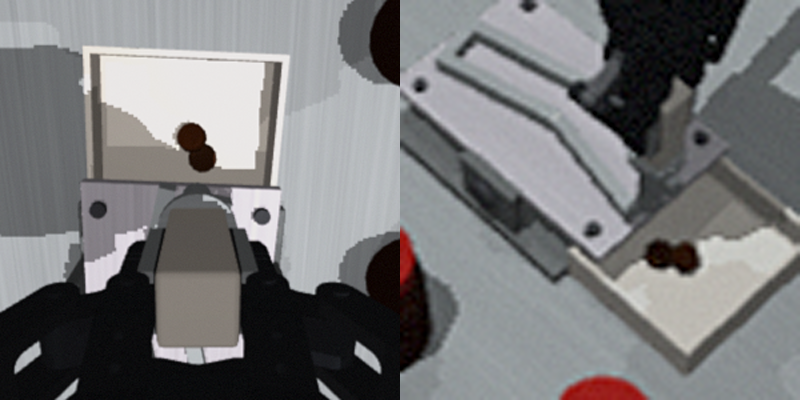

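send_rows([
  [[0,0,0.008,0,0,0,-1],[0,0,0.018,0,0,0,-1],[0,0,0.03,0,0,0,-1],[-0.007,-0.025,0.03,0,0,0,-1],[-0.011,-0.04,0,0,0,0,-1],[-0.011,-0.04,0,0,0,0,-1],[-0.011,-0.04,0,0,0,0,-1],[-0.011,-0.04,0,0,0,0,-1],[-0.011,-0.04,0,0,0,0,-1],[-0.011,-0.04,0,0,0,0,-1]],
])

```text
clock: 13.15
eef_pos: [520.7, -193.7, 235.5]
tcp_rot: [3.142, -0.0, 1.571]
contact_force: [0.9, -1.3, -2.0]
opening: 0.273
grasp_force: 59.0
```

send_rows([
  [[-0.011,-0.04,0,0,0,0,-1],[-0.011,-0.04,0,0,0,0,-1],[-0.01,-0.035,0,0,0,0,-1],[-0.006,-0.025,0,0,0,0,-1],[0,0,0,0,0,0,-1],[0,0,0,0,0,0,-1],[0,0,0,0,0,0,-1]],
])

```text
clock: 13.85
eef_pos: [483.5, -331.5, 235.2]
tcp_rot: [-3.141, -0.001, 1.571]
contact_force: [0.2, 0.4, -1.3]
opening: 0.275
grasp_force: 59.0
```

```bash
python3 - <<'E'
from fit2 import *
from rig import *
th=np.linspace(0,2*np.pi,361)
def ext(n,c):
    P=proj(C[n],np.c_[c[0]+42*np.cos(th),c[1]+42*np.sin(th),85+0*th]);return np.r_[P.min(0),P.max(0)]
o1=np.r_[px([(103,98)],20/3,(160,95))[0],px([(281,225)],20/3,(160,95))[0]]
o2=np.r_[px([(135,58)],10/3,(157,270))[0],px([(266,180)],10/3,(157,270))[0]]
for w in((1,1),(1,0),(0,1)):
    r=least_squares(lambda c:np.r_[w[0]*(ext("scene",c)-o1),w[1]*(ext("side",c)-o2)],[482,-328]);print(r.x,r.fun.round(1))
s=sense();f=grab_frame("wrist");np.savez("wrist3.npz",pos=s["eef_pos"],rot=s["tcp_rot"],**f);print(s["eef_pos"],s["contact_force"])
cv2.imwrite("pics/c6.png",np.hstack([cv2.resize(f["img"][:,80:432,::-1],(550,600),interpolation=cv2.INTER_CUBIC),cv2.resize(grab_frame("side")["img"][220:364,190:250,::-1],(250,600),interpolation=cv2.INTER_CUBIC)]))
E
```

```text
[ 479.75480064 -333.68056129] [-1.5 -1.   0.  -0.5 -1.5 -1.7  1.3  0.2]
[ 480.28846913 -329.78786565] [-0.8 -0.3  0.8  0.2 -0.  -0.   0.  -0. ]
[ 480.08200907 -335.02562389] [-0.  -0.  -0.  -0.  -1.4 -1.1  1.4  0.9]
[ 483.53950678 -331.5128221   235.16300875] [ 0.21696986  0.37827331 -1.26874522]
```

View pics/c6.png

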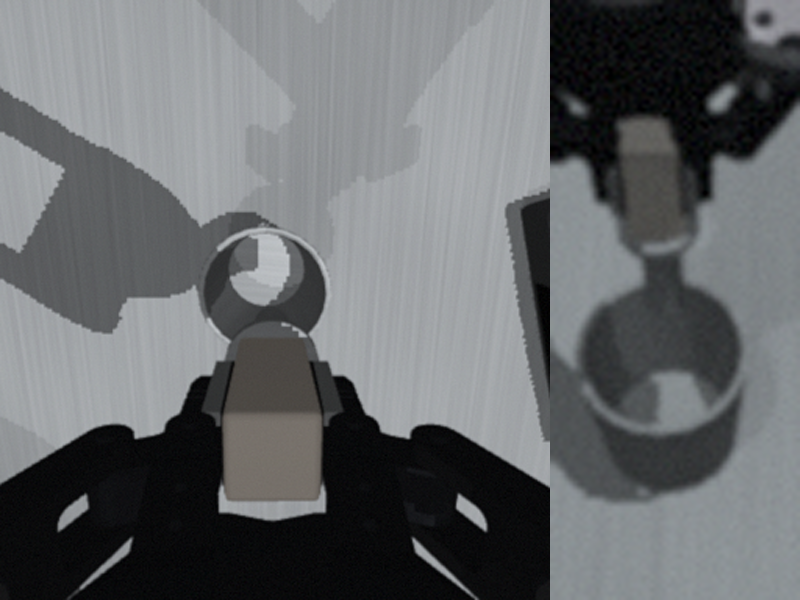

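```bash
python3 - <<'E'
from fit2 import *
W1=dict(np.load("wrist3.npz"));T=np.eye(4);T[:3,:3]=R.from_euler("xyz",W1["rot"]).as_matrix();T[:3,3]=W1["pos"];M=np.linalg.inv(T@W1["T_tool_cam"])
f=dict(mtx=W1["mtx"],rvec=cv2.Rodrigues(M[:3,:3])[0],tvec=M[:3,3])
th=np.linspace(0,2*np.pi,361)
def ext(c,r):
    P=proj(f,np.c_[c[0]+r*np.cos(th),c[1]+r*np.sin(th),85+0*th]);return np.r_[P.min(0),P.max(0)][:3]
a=px([(202,228)],1.5625,(80,0))[0];b=px([(329,0)],1.5625,(80,0))[0]
for r in(42,44):
    q=least_squares(lambda c:ext(c,r)-np.r_[a,b[0]],[480,-332]);print(r,q.x,q.fun)
E
```

```text
42 [ 480.3024623  -334.16895475] [-2.48595632  0.19048237  2.48670662]
44 [ 480.2954891  -336.32251769] [-4.45009183  0.35592092  4.45149585]
```

send_rows([
  [[-0.0038,-0.0045,-0.01,0,0,0,-1],[0,0,-0.02,0,0,0,-1],[0,0,-0.025,0,0,0,-1],[0,0,-0.025,0,0,0,-1],[0,0,-0.02,0,0,0,-1],[0,0,-0.012,0,0,0,-1],[0,0,-0.005,0,0,0,-1],[0,0,-0.003,0,0,0,-1],[0,0,-0.002,0,0,0,-1],[0,0,0,0,0,0,-1]],
])

```text
clock: 14.95
eef_pos: [480.0, -337.2, 113.8]
tcp_rot: [3.141, 0.001, 1.571]
contact_force: [-0.0, -0.3, -1.2]
opening: 0.274
grasp_force: 59.0
```

send_rows([
  [[0,0,-0.001,0,0,0,-1],[0,0,-0.001,0,0,0,-1],[0,0,-0.001,0,0,0,-1],[0,0,-0.001,0,0,0,-1],[0,0,0,0,0,0,-1]],
])

```text
clock: 15.45
eef_pos: [479.6, -337.0, 109.1]
tcp_rot: [-3.141, -0.0, 1.571]
contact_force: [-0.1, -0.2, -1.2]
opening: 0.273
grasp_force: 59.0
```

send_rows([
  [[0,0,-0.001,0,0,0,-1],[0,0,-0.001,0,0,0,-1],[0,0,-0.001,0,0,0,-1],[0,0,-0.0005,0,0,0,-1],[0,0,0,0,0,0,-1]],
])

```text
clock: 15.95
eef_pos: [479.6, -337.0, 105.7]
tcp_rot: [-3.141, -0.0, 1.571]
contact_force: [-0.7, -0.4, -0.6]
opening: 0.274
grasp_force: 59.0
```

send_rows([
  [[0,0,-0.0005,0,0,0,-1],[0,0,-0.0005,0,0,0,-1],[0,0,-0.0005,0,0,0,-1],[0,0,-0.0005,0,0,0,-1],[0,0,0,0,0,0,-1]],
])

```text
clock: 16.45
eef_pos: [479.8, -337.1, 104.4]
tcp_rot: [3.141, 0.0, 1.571]
contact_force: [-2.3, 1.0, 5.1]
opening: 0.275
grasp_force: 60.1
```

send_rows([
  [[0,0,0.0004,0,0,0,-0.4],[0,0,0,0,0,0,-0.3],[0,0,0,0,0,0,-0.2],[0,0,0,0,0,0,-0.1],[0,0,0,0,0,0,-0.1],[0,0,0,0,0,0,-0.1]],
], grip_force=20)

```text
clock: 17.05
eef_pos: [479.7, -337.0, 104.1]
tcp_rot: [-3.142, -0.0, 1.571]
contact_force: [0.0, -0.5, 0.0]
opening: 0.449
grasp_force: 0.0
```

send_rows([
  [[0,0,0.006,0,0,0,-0.1],[0,0,0.01,0,0,0,-0.1],[0,0,0.02,0,0,0,-0.1],[0,0,0.03,0,0,0,-0.1],[0,0,0.03,0,0,0,-0.1],[0,0,0.03,0,0,0,-0.1],[0,0.03,0.02,0,0,0,-0.1],[0,0.04,0,0,0,0,-0.1],[0,0.04,0,0,0,0,-0.1],[0,0,0,0,0,0,-0.1]],
])

```text
clock: 18.05
eef_pos: [479.2, -223.4, 251.3]
tcp_rot: [3.141, -0.001, 1.573]
contact_force: [-0.6, -1.5, -0.2]
opening: 0.45
grasp_force: 0.0
```

```bash
python3 - <<'E'
from h import *
from rig import *
g=grab_frame("scene")["img"][:,:,::-1];d=grab_frame("side")["img"][:,:,::-1]
z=lambda i,x,y,w:cv2.resize(i[y:y+w*3//4,x:x+w],(400,300),interpolation=cv2.INTER_CUBIC)
cv2.imwrite("pics/c7.png",np.vstack([np.hstack([z(g,150,80,80),z(d,175,245,100)]),np.hstack([z(g,180,170,140),z(d,200,110,180)])]))
E
```

```text
(no output)
```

View pics/c7.png

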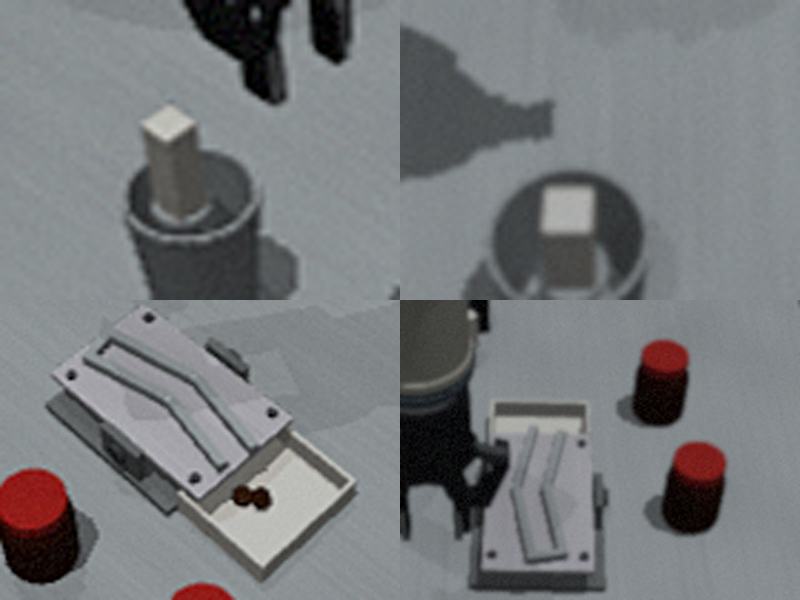

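The picture shows the stick upright in the upright pot (top at about (170,122)). The channel is empty, both lumps lie in the tray at about (252,496), and the jars have not moved.

```bash
python3 -c "
from rig import *
print(sign_off())"
```

```text
the job is handed in; nothing more can be done
None
```

The job is handed in: both lumps were pushed out into the white tray, the stick stands in the upright rinse pot, and the jars are where they were; force readings in the pass, taken between moves, peaked at about 15 N.

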